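Stack an ignition unit on the test bench and hold its cap just above

TASK

Build up the ignition unit on the bench's drive pedestal: lay the orange-brown insulating plate squarely on the green head with its hole over the spindle and let go, then stand the aluminium housing squarely on the plate and let go. Then carry the red cap over the top of the spark-plug rack and finish still holding it, motionless and level, about one centimetre above the housing with its two ears lined up over the housing's two screw bosses; the cap must not touch the housing. Set the parts down without dropping them, do not touch the rack, and leave the tape, coil and screwdriver where they are.

Things in the scene. Friction and masses are not known exactly. Their poses are not given: they have to be found in the camera images.
- pedestal: Drive pedestal, fixed: grey foot 130 x 110 x 14 mm, grey neck, green head 92 (x) x 38 (y) mm with a flat top 70 mm above the bench; a 12 mm thick steel spindle rises 22 mm from the middle of that top. Origin: centre of the foot's underside, on the spindle's axis; x along the head's long side, z up. Plate and housing belong centred on it, long sides (x) along its x, either way round.
- plate: Loose orange-brown plate 100 (x) x 54 (y) x 12 mm thick, 28 mm round hole in the middle, about 80 g; starts flat on the bench to the right of the rack. Origin: centre of the underside; z up. On the pedestal it overhangs the head by 8 mm on each long side, so it can be held and released by its long edges (fingers closing along y).
- housing: Loose aluminium housing, 50 mm high, about 300 g, starts upright on the bench: foot flange 96 (x) x 54 (y) x 8 mm with a 30 mm hole; on it an open tube 50 mm outer, 38 mm inner diameter (grasp it across y) and two 16 mm round screw bosses at x = -37 and +37 mm, all up to 50 mm. Origin: centre of the underside; z up. Stacked right, its origin is 82 mm above the bench.
- cap: Loose red cap, about 120 g, starts upright on the bench: bottom disc 52 mm across, 10 mm high, with two 16 mm round ears at x = -37 and +37 mm; above it a round dome 44 mm across from 10 to 36 mm height (grasp it across y); five thin towers within 20 mm of the axis stand on the dome up to 50 mm. Origin: centre of the underside; z up.
- rack: Obstacle, fixed between the loose parts and the pedestal: aluminium rail 280 (x) x 50 (y) mm, 40 mm high, with six upright white spark plugs in a row, tips 110 mm above the bench. Origin: centre of the underside; x along the row, z up. Must not be touched.
- tape: Loose roll of yellow tape lying flat, 84 mm outer diameter, 19 mm high; origin at the centre of the underside. To be left alone.
- coil: Loose blue ignition coil, an upright can 48 mm in diameter and 110 mm high; origin at the centre of the underside. To be left alone.
- screwdriver: Loose screwdriver 180 mm long lying on the bench; its x axis points along it to the tip. To be left alone.
Things that resemble listed ones, but are neither listed nor needed, are in the scene too. There is more than one size of the plate; the job needs the larger. Of the things that look like the cap, take the one that is farthest to the robot's right at the start.

How it is judged:
By the outcome, as a careful person would: the job done as asked, in the order asked, and still so for the second after the job is handed in, while the arm keeps its last pose, push and grip.
It also fails if it takes over 72 s, if anything falls off the work surface, if the arm or the gripper's body presses on something with over 40 N, if the wrist force passes 120 N, or if a joint passes its speed limit or range.

ROBOT

A 6-joint arm with a two-finger parallel gripper is mounted at the origin on the work surface. World frame = base frame: x ahead of the robot, y to its left, z up, the work surface at z = 0. Lengths are in m, angles in rad, forces in N, time in s.
With the tool pointing down it reaches from about 0.3 to 0.775 m from the base axis. Payload 14.6 kg.
Tool frame: the origin (TCP) lies on the mounting face of the last link; the fingertips stand 173 mm ahead of it and the grasp point (between the pads) lies 155 mm ahead of it; z points along the fingers, y is the line along which they close (so a half turn about z gives the same grasp; the last joint's range is limited). The gripper opens to 85 mm and grips with 20 to 120 N. Pads are 22 mm wide; open, the fingers measure 114 mm over their backs; the gripper's body (76 mm by 85 mm) begins 54 mm behind the grasp point. The pads swing forward as they close: fully open they stand 13 mm farther back than shut.
Start: joints at [-1.284, 0.3, 1.521, -0, 1.321, -0.067], TCP at [0.191, -0.516, 0.405] pointing down, gripper open.
Joint ranges: [-3.03, 3.03], [-0.79, 2.21], [0.23, 2.52], [-1.04, 4.18], [0, 3.07], [-2.55, 2.55]. Speed limits (rad/s): [2.22, 2.22, 2.57, 3.14, 3.14, 3.14].

INTERFACE

Orientations are given as a unit quaternion [w, x, y, z].
In Python, from cell import * gives the robot as it stands.
- The arm moves only by the shell command python3 -m crank 'ROWS' [FORCE]. ROWS is JSON, a list of rows, each an object with "delta_pos": the shift along the tool's x, y, z as a fraction of full scale, a list of three; "dr": the turn, a rotation vector about the tool's x, y, z as a fraction of full scale, a list of three; "fingers": the opening, from -1 (shut) to 1 (fully open). A call has exactly 10 rows; each row is the pose to reach, as a shift and turn from the pose commanded when the call began, along the tool's axes at that moment; what a row does not reach only later rows make up. Full scale, the value 1, is 0.25 m for a shift and 2 rad for a turn. A row lasts 1/8 s, in which the tool goes at most 62.5 mm and 10.7 degrees, less where a joint would pass 70% of its speed; a pose out of reach is approached as far as the arm can. A call with a number of a shift or a turn outside -1 to 1 is refused whole. A call with a gripper value outside its range is refused whole. The fingers move at their own pace and stop on an object; FORCE is the grip in N (left out, the last holds). Time passes only in rows, so rows that repeat a pose let the fingers close, or fill a call up. It gives the time, the measured TCP pose, the force, the opening and the grip force at its end, in the units of the state.
- state(): the state, without advancing time (a new reading comes with each control period).
- read_camera(name): name is "side" or "top" or "wrist"; returns a dict with "color" (400x640x3 uint8, red, green, blue), "K" (3x3 intrinsics, pixels), "k1" (the pictures are not rectified: a ray, as slopes to the right and down, at radius r is drawn at 1 + k1 r^2 times it, then the intrinsics apply), "R" (3x3) and "t" (3): a world point X has camera coordinates R X + t; the wrist camera has in their place "mount" (4x4, takes a point from camera to tool coordinates, whose origin is the TCP and whose axes are the flange's). Camera axes: x right, y down, z forward; pixel columns grow to the right and rows downward; lengths in m; the calibration is good to about 2 mm. A picture is of the moment at which its call begins: read the wrist's pose just before it. There is no depth.
- sign_off(): hands the job in; it is judged then, once.
The state is a dict: "clock": time; "joint_pos": joint angles; "qvel": joint speeds; "joint_efforts": joint torques, N m; "tcp_pos": TCP position; "orientation": TCP orientation; "ft_force": force on the tool from outside, world axes, zero at the start; "moment": the same for the moment, N m; "width": finger opening in m; "finger_force": force on a finger pad.
Only numpy, scipy, OpenCV 4.12 (cv2) and the standard library are available. Lean on these libraries where they do the work, as an engineer would, in place of code of your own. Each camera call takes 0.05 s, during which the arm holds its last target. There are 200 camera calls.

## Working session

There is one attempt and no reset: what is moved stays moved. The work goes in short steps, Python scripts to look and compute and a shell command to move; the robot and the scene stay as the last step left them, time stands still between calls to the robot, and variables do not carry over. Pictures are saved under pics/ and viewed, at most 10 in all, crops included, and the job is handed in when it is done.

```bash
mkdir -p pics; ls; python3 - <<'E'
from cell import *
import cv2,numpy as np
print(state())
for n in("top","side","wrist"):
    c=read_camera(n); cv2.imwrite(f"pics/{n}0.png",c["color"][:,:,::-1])
    print(n,{k:np.round(v,4).tolist() for k,v in c.items() if k!="color"})
E
```

```text
pics
{'clock': 0.0, 'joint_pos': array([-1.28359083e+00,  3.00475884e-01,  1.52159101e+00, -1.04953138e-06,
        1.32071010e+00, -6.66049701e-02]), 'qvel': array([-0.00042735, -0.00092054, -0.00105654, -0.00143426, -0.00012083,
       -0.0002764 ]), 'joint_efforts': array([ 1.49860232e-03, -5.43509245e+01, -3.61788225e+01,  2.22297496e-05,
        4.05234197e-03, -1.08199657e-05]), 'tcp_pos': array([ 0.19054587, -0.51590123,  0.40411437]), 'orientation': array([-5.88515417e-04,  9.84392840e-01,  1.75984049e-01, -6.56894122e-05]), 'ft_force': array([0.17161026, 0.42290946, 0.75999648]), 'moment': array([ 0.02767309,  0.05931612, -0.02085146]), 'finger_force': 0.0, 'width': 0.08549862417614347}
top {'K': [[517.0439, 0.0, 310.7193], [0.0, 517.0439, 194.7592], [0.0, 0.0, 1.0]], 'k1': -0.1531, 'R': [[-0.0089, -0.9999, 0.0116], [-0.9921, 0.0074, -0.1251], [0.125, -0.0126, -0.9921]], 't': [-0.0105, 0.561, 1.442]}
side {'K': [[368.2754, 0.0, 320.8681], [0.0, 368.2754, 197.3784], [0.0, 0.0, 1.0]], 'k1': -0.0528, 'R': [[-0.8739, -0.4857, 0.0208], [-0.2915, 0.4893, -0.8219], [0.389, -0.7243, -0.5692]], 't': [0.4881, 0.2107, 0.9696]}
wrist {'K': [[320.181, 0.0, 314.8053], [0.0, 320.181, 199.8526], [0.0, 0.0, 1.0]], 'k1': -0.0611, 'mount': [[0.0007, -0.9546, -0.298, 0.0768], [1.0, 0.0004, 0.0012, -0.0004], [-0.0011, -0.298, 0.9546, 0.0308], [0.0, 0.0, 0.0, 1.0]]}
```

View pics/top0.png

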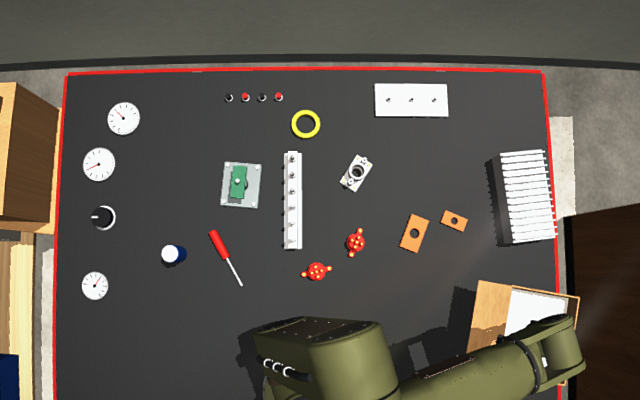

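View pics/side0.png

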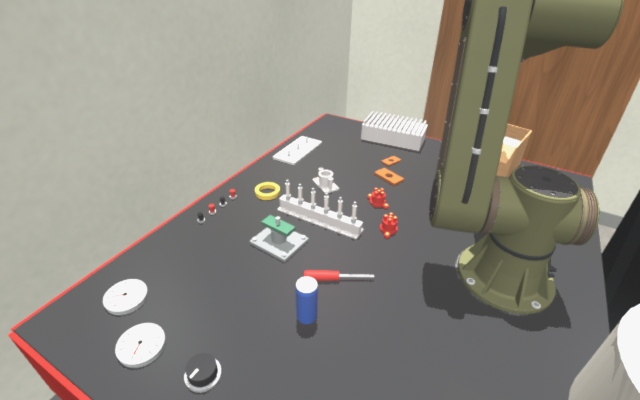

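The top view shows the wanted plate at about (414,233) with its smaller twin at (453,221). The wanted cap (right-most red) is at (355,243), with the decoy at (317,271). The housing is at (357,173), the pedestal head at (238,182) and the rack at (292,200).

```bash
cat > h.py <<'E'
from cell import *
import cv2,numpy as np
from scipy.spatial.transform import Rotation as Rn
def cam(n):
    s=state(); c=read_camera(n)
    if n=="wrist":
        q=s["orientation"]; Rt=Rn.from_quat(np.r_[q[1:],q[0]]).as_matrix()
        M=np.array(c["mount"]); c["A"]=Rt@M[:3,:3]; c["o"]=Rt@M[:3,3]+s["tcp_pos"]
    else:
        c["A"]=np.array(c["R"]).T; c["o"]=-c["A"]@np.array(c["t"])
    return c
def cast(c,px,z):
    u=cv2.undistortPoints(np.float64(px).reshape(-1,1,2),np.array(c["K"]),np.array([c["k1"],0,0,0.])).reshape(-1,2)
    d=np.c_[u,np.ones(len(u))]@c["A"].T
    return (c["o"]+d*((z-c["o"][2])/d[:,2])[:,None])[:,:2]
def hsv(c): return cv2.cvtColor(c["color"],cv2.COLOR_RGB2HSV)
def blobs(m,amin=20,mode=cv2.RETR_EXTERNAL):
    cs,_=cv2.findContours(m.astype(np.uint8)*255,mode,cv2.CHAIN_APPROX_NONE)
    return [k.reshape(-1,2) for k in cs if cv2.contourArea(k)>=amin]
def rect(P): # mm rectangle: centre, long, short, yaw of long side in deg
    (x,y),(w,h),a=cv2.minAreaRect(np.float32(P*1000))
    if w<h: w,h,a=h,w,a+90
    return np.round([x,y,w,h,(a+90)%180-90],1)
E
python3 - <<'E'
from h import *
c=cam("top"); H=hsv(c); h,s,v=[H[...,i].astype(int) for i in range(3)]
roi=np.zeros(h.shape,bool); roi[80:290,140:480]=1
for n,m,z in(("plate",(h>5)&(h<18)&(s>140)&(v>120),.012),("head",(h>60)&(h<90)&(s>100),.07),("red",((h<5)|(h>174))&(s>150)&(v>80),.01),("white",(s<40)&(v>120),.03),("tape",(h>24)&(h<33)&(s>150),.019),("blue",(h>105)&(h<125)&(s>120),.1)):
    for b in blobs(m&roi): print(n,b.mean(0).round(),rect(cast(c,b,z)))
E
```

```text
plate [414. 233.] [ 450.1 -313.8  101.1   56.5  -22.3]
plate [454. 220.] [ 484.9 -433.5   73.7   39.9   66.3]
head [238. 182.] [594.7 188.8  90.2  37.6  -5.2]
red [316. 271.] [343.9 -28.5  79.2  52.7 -49. ]
red [219. 244.] [422.6 251.7  90.8  25.9  27.2]
red [354. 243.] [ 423.7 -139.    71.3   53.   -52.3]
white [234. 272.] [344.2 204.4  88.8   8.8  29.5]
white [169. 253.] [396.9 391.3  46.8  45.6 -89.9]
white [240. 184.] [594.  186.8 128.1 109.7  -5.4]
white [356. 172.] [ 626.5 -147.9  102.7   56.5  -32.6]
white [293. 200.] [ 5.484e+02  3.610e+01  2.830e+02  5.100e+01 -2.000e-01]
white [411.  99.] [ 845.5 -316.9  220.7  102.6  -89.7]
tape [305. 124.] [ 7.735e+02 -3.000e-01  8.520e+01  8.270e+01 -3.000e-01]
blue [179. 253.] [394.8 343.8  46.2  36.    0.9]
```

View pics/wrist0.png

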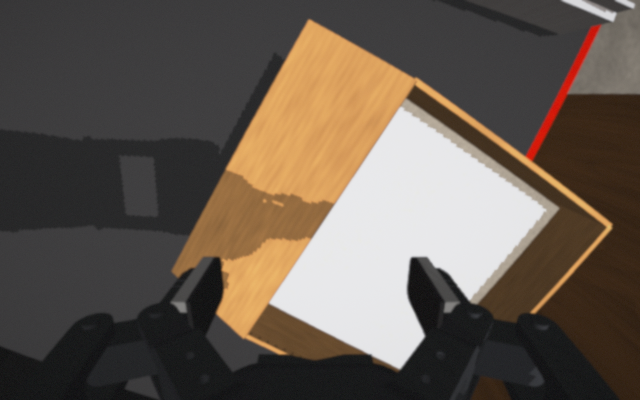

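The wrist view shows image right = tool y and image up = tool x, with the finger tips at about (222,258) and (410,258). Next I'll move above the plate.

```bash
cat >> h.py <<'E'
def go(x,y,ztcp,yaw): # mm, deg -> fractions in tool axes
    s=state(); q=s["orientation"]; r=Rn.from_quat(np.r_[q[1:],q[0]])
    d=np.array([x,y,ztcp])/1000-s["tcp_pos"]
    t=Rn.from_euler("z",yaw,degrees=True)*Rn.from_euler("x",180,degrees=True)
    print("now",s["clock"],(s["tcp_pos"]*1000).round(1),"yaw",np.degrees(np.arctan2(*r.as_matrix()[1::-1,0])).round(2),
     "F",s["ft_force"].round(1),"w",round(s["width"]*1000,1))
    print("dpos",(r.inv().apply(d)/.25).round(4),"dr",((r.inv()*t).as_rotvec()/2).round(4))
E
python3 -c "
from h import *
go(450,-314,400,-22.3)"
```

```text
now 0.2 [ 190.5 -515.9  404.3] yaw 20.27 F [ 0.6  0.5 -0.3] w 85.4
dpos [ 1.2534 -0.3981  0.0177] dr [-3.000e-04  1.000e-04  3.715e-01]
```

```bash
python3 -m crank '[{"delta_pos":[0.2,-0.08,0],"dr":[0,0,0.07],"fingers":0.6},{"delta_pos":[0.45,-0.18,0],"dr":[0,0,0.15],"fingers":0.6},{"delta_pos":[0.7,-0.28,0],"dr":[0,0,0.23],"fingers":0.6},{"delta_pos":[0.9,-0.36,0],"dr":[0,0,0.31],"fingers":0.6},{"delta_pos":[1,-0.4,0],"dr":[0,0,0.37],"fingers":0.6},{"delta_pos":[1,-0.4,0],"dr":[0,0,0.37],"fingers":0.6},{"delta_pos":[1,-0.4,0],"dr":[0,0,0.37],"fingers":0.6},{"delta_pos":[1,-0.4,0],"dr":[0,0,0.37],"fingers":0.6},{"delta_pos":[1,-0.4,0],"dr":[0,0,0.37],"fingers":0.6},{"delta_pos":[1,-0.4,0],"dr":[0,0,0.37],"fingers":0.6}]' 60
cat > plate.py <<'E'
from h import *
c=cam("wrist"); H=hsv(c); h,s,v=[H[...,i].astype(int) for i in range(3)]
cv2.imwrite("pics/pl.png",c["color"][:,:,::-1])
m=(h>4)&(h<20)&(s>120)&(v>60)
for b in blobs(m,400):
    print(b.min(0),b.max(0),rect(cast(c,b,.012)))
E
python3 plate.py; python3 -c "
from h import *
go(450,-314,400,-22.3)"
```

```text
clock: 1.45
tcp_pos: [0.3901, -0.3358, 0.4047]
orientation: [-0.0, 0.981, -0.192, -0.0]
ft_force: [0.1, 0.0, -0.9]
width: 0.0685
finger_force: 0.0
[486 148] [639 399] [  62.4 -593.3  477.4  224.5   -1.6]
[250  81] [302 173] [ 449.3 -313.6  100.9   56.6  -22.4]
[332  33] [403  75] [ 483.9 -433.5   73.7   41.    66.5]
now 1.5 [ 390.2 -335.7  404.7] yaw -22.14 F [-1.4  0.2  0.6] w 68.5
dpos [ 0.1888 -0.1706  0.0187] dr [0.     0.     0.0014]
```

View pics/pl.png

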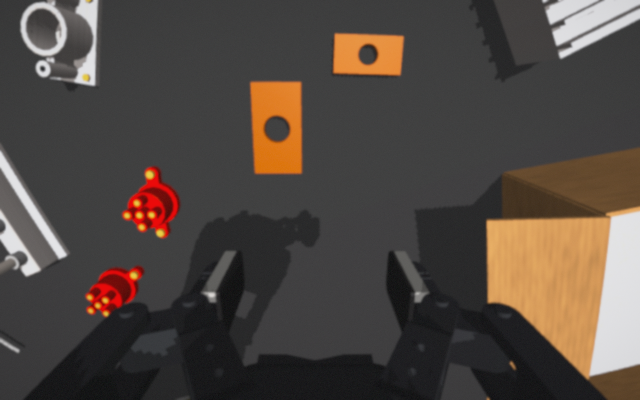

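The wrist view shows the large plate at about (276,128) with the small one at (368,54), and the wanted cap at (152,205). The wrist measurement matches the top view within about 1 mm.

```bash
python3 -m crank '[{"delta_pos":[0.09,-0.09,0],"dr":[0,0,0.001],"fingers":0.6},{"delta_pos":[0.187,-0.172,0.1],"dr":[0,0,0.001],"fingers":0.6},{"delta_pos":[0.187,-0.172,0.3],"dr":[0,0,0.001],"fingers":0.6},{"delta_pos":[0.187,-0.172,0.5],"dr":[0,0,0.001],"fingers":0.6},{"delta_pos":[0.187,-0.172,0.7],"dr":[0,0,0.001],"fingers":0.6},{"delta_pos":[0.187,-0.172,0.8],"dr":[0,0,0.001],"fingers":0.6},{"delta_pos":[0.187,-0.172,0.86],"dr":[0,0,0.001],"fingers":0.6},{"delta_pos":[0.187,-0.172,0.86],"dr":[0,0,0.001],"fingers":0.6},{"delta_pos":[0.187,-0.172,0.86],"dr":[0,0,0.001],"fingers":0.6},{"delta_pos":[0.187,-0.172,0.86],"dr":[0,0,0.001],"fingers":0.6}]'
cp plate.py p2.py; sed -i s/pl.png/pl2.png/ p2.py; python3 p2.py; python3 -c "
from h import *
go(449.5,-313.6,170,-22.3)"
```

```text
clock: 2.75
tcp_pos: [0.4501, -0.3135, 0.1907]
orientation: [0.0, 0.981, -0.193, 0.001]
ft_force: [-0.9, 0.6, -0.5]
width: 0.0683
finger_force: 0.0
[258 158] [374 338] [ 449.9 -313.4  102.5   55.2  -22.3]
[442  53] [605 147] [ 485.6 -430.8   74.2   39.1   66.5]
now 2.8 [ 450.1 -313.4  190.6] yaw -22.24 F [ 1.  -0.5 -0.5] w 68.4
dpos [-0.002   0.0016  0.0824] dr [ 0.0002 -0.0008  0.0005]
```

View pics/pl2.png

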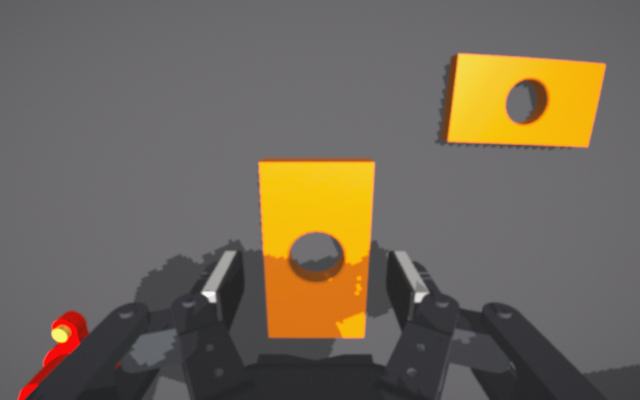

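The plate sits centred between the fingers, with its hole at about (316,257). Lower and close.

```bash
python3 -m crank '[{"delta_pos":[0,0,0.05],"dr":[0,0,0],"fingers":0.6},{"delta_pos":[0,0,0.085],"dr":[0,0,0],"fingers":0.6},{"delta_pos":[0,0,0.09],"dr":[0,0,0],"fingers":0.6},{"delta_pos":[0,0,0.09],"dr":[0,0,0],"fingers":0.4},{"delta_pos":[0,0,0.09],"dr":[0,0,0],"fingers":0.2},{"delta_pos":[0,0,0.09],"dr":[0,0,0],"fingers":0},{"delta_pos":[0,0,0.09],"dr":[0,0,0],"fingers":0},{"delta_pos":[0,0,0.09],"dr":[0,0,0],"fingers":0},{"delta_pos":[0,0,0.09],"dr":[0,0,0],"fingers":0},{"delta_pos":[0,0,0.09],"dr":[0,0,0],"fingers":0}]' 50
```

```text
clock: 4.05
tcp_pos: [0.4509, -0.314, 0.1699]
orientation: [0.001, 0.981, -0.193, 0.003]
ft_force: [-1.6, 0.5, 25.9]
width: 0.0529
finger_force: 63.2
```

Gripped, with a light press on the bench. Lift, then carry.

```bash
python3 -m crank '[{"delta_pos":[0,0,-0.05],"dr":[0,0,0],"fingers":0},{"delta_pos":[0,0,-0.2],"dr":[0,0,0],"fingers":0},{"delta_pos":[0,0,-0.4],"dr":[0,0,0],"fingers":0},{"delta_pos":[0,-0.1,-0.6],"dr":[0,0,-0.03],"fingers":0},{"delta_pos":[-0.02,-0.25,-0.65],"dr":[0,0,-0.07],"fingers":0},{"delta_pos":[-0.05,-0.45,-0.65],"dr":[0,0,-0.11],"fingers":0},{"delta_pos":[-0.07,-0.65,-0.65],"dr":[0,0,-0.149],"fingers":0},{"delta_pos":[-0.09,-0.85,-0.65],"dr":[0,0,-0.149],"fingers":0},{"delta_pos":[-0.11,-0.95,-0.65],"dr":[0,0,-0.149],"fingers":0},{"delta_pos":[-0.11,-1,-0.65],"dr":[0,0,-0.149],"fingers":0}]'
python3 -c "
from h import *
go(594.5,188.5,330,-5.2)"
```

```text
clock: 5.3
tcp_pos: [0.5192, -0.0703, 0.3297]
orientation: [-0.0, 0.999, -0.044, -0.0]
ft_force: [-0.0, -0.3, -0.4]
width: 0.0525
finger_force: 53.8
now 5.3 [519.2 -70.3 329.7] yaw -5.09 F [-0.  -0.3 -0.4] w 52.5
dpos [ 0.2082 -1.058  -0.0011] dr [-0.      0.0002  0.001 ]
```

```bash
python3 -m crank '[{"delta_pos":[0,-0.06,0],"dr":[0,0,0],"fingers":0},{"delta_pos":[-0.01,-0.2,0],"dr":[0,0,0],"fingers":0},{"delta_pos":[-0.02,-0.4,0],"dr":[0,0,0],"fingers":0},{"delta_pos":[-0.03,-0.6,0],"dr":[0,0,0],"fingers":0},{"delta_pos":[-0.04,-0.8,0],"dr":[0,0,0],"fingers":0},{"delta_pos":[-0.05,-0.95,0],"dr":[0,0,0],"fingers":0},{"delta_pos":[-0.05,-1,0],"dr":[0,0,0],"fingers":0},{"delta_pos":[-0.05,-1,0],"dr":[0,0,0],"fingers":0},{"delta_pos":[-0.05,-1,0],"dr":[0,0,0],"fingers":0},{"delta_pos":[-0.05,-1,0],"dr":[0,0,0],"fingers":0}]'
cat > ped.py <<'E'
from h import *
c=cam("wrist"); H=hsv(c); h,s,v=[H[...,i].astype(int) for i in range(3)]
cv2.imwrite("pics/ped.png",c["color"][:,:,::-1])
for b in blobs((h>55)&(h<95)&(s>80),200):
    print("head",b.min(0),b.max(0),rect(cast(c,b,.07)))
for b in blobs((h>4)&(h<20)&(s>120)&(v>60),400): print("plate in hand",b.min(0),b.max(0),rect(cast(c,b,state()["tcp_pos"][2]-.158)))
E
python3 ped.py; python3 -c "
from h import *
go(594.5,188.5,330,-5.2)"
```

```text
clock: 6.55
tcp_pos: [0.5293, 0.1776, 0.3297]
orientation: [0.0, 0.999, -0.046, 0.0]
ft_force: [-0.1, 0.2, -1.1]
width: 0.0528
finger_force: 53.8
head [260  49] [314 168] [600.4 190.5  80.3  36.8  -5.2]
plate in hand [249 169] [381 360] [530.6 177.9  97.4  55.2  -5.2]
now 6.6 [529.3 177.8 329.8] yaw -5.24 F [-0.7 -1.2 -0.8] w 52.1
dpos [ 0.2558 -0.0665 -0.0009] dr [ 0.     -0.     -0.0003]
```

View pics/ped.png

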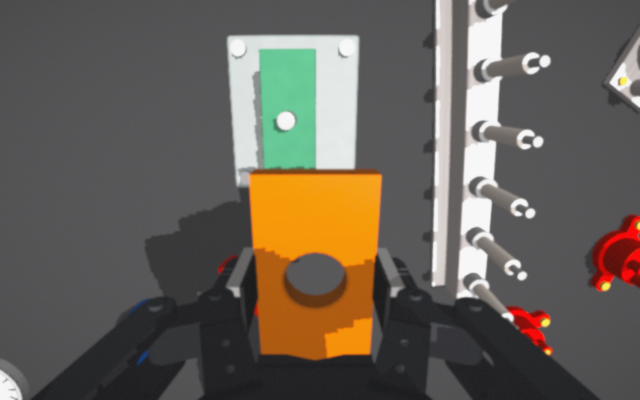

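The view shows the head at columns 260–314, the spindle top at about (286,120), and the held plate's hole at about (316,274). I'll refine the spindle in both cameras, plus the hole.

```bash
python3 - <<'E'
from h import *
c=cam("wrist"); H=hsv(c); h,s,v=[H[...,i].astype(int) for i in range(3)]
g=(s<60)&(v>100); g[:,:265]=0;g[:,310:]=0;g[:100]=0;g[140:]=0
for b in blobs(g,30):
    (x,y),r=cv2.minEnclosingCircle(b.astype(np.float32)); print("spindle w",x,y,r,cast(c,[[x,y]],.092)*1000)
zt=state()["tcp_pos"][2]-.158
for lim in (60,110,150):
  o=((h>4)&(h<20)&(s>120)&(v>lim)).astype(np.uint8)
  cs,hi=cv2.findContours(o,cv2.RETR_CCOMP,cv2.CHAIN_APPROX_NONE)
  for k,q in zip(cs,hi[0]):
    if q[3]>=0 and cv2.contourArea(k)>300:
        P=cast(c,k.reshape(-1,2),zt)*1000; e=cv2.fitEllipse(P.astype(np.float32)); print("hole",lim,np.round(e[0],1),np.round(e[1],1))
        print(" top part", P[:,0].max()-14, (P[:,1].max()+P[:,1].min())/2)
m=((h>4)&(h<20)&(s>120)&(v>60)); col=c["color"][160:185,316].tolist(); print(col)
c=cam("top"); H=hsv(c); h,s,v=[H[...,i].astype(int) for i in range(3)]
for b in blobs((h>60)&(h<90)&(s>100),30): print("top head",rect(cast(c,b,.07)))
E
```

```text
spindle w 286.1000061035156 120.18000030517578 10.297783851623535 [[595.38158791 190.32863102]]
hole 60 [531.  178.1] [21.8 26.5]
 top part 528.2042993285594 178.01554845855486
hole 110 [527.8 178.4] [28.4 28.8]
 top part 528.2042993285594 178.49448668091975
hole 150 [527.3 178.5] [29.4 30.5]
 top part 528.2442987851296 178.49929665008185
[[198, 218, 210], [196, 217, 207], [196, 216, 208], [196, 216, 207], [197, 216, 209], [195, 215, 207], [195, 214, 206], [187, 199, 191], [168, 166, 156], [143, 119, 103], [126, 81, 55], [120, 66, 27], [117, 64, 21], [141, 75, 21], [205, 110, 22], [239, 138, 15], [246, 156, 22], [246, 161, 11], [246, 161, 22], [246, 160, 24], [246, 160, 21], [246, 159, 24], [246, 157, 13], [246, 158, 17], [246, 159, 23]]
```

```bash
python3 -c "
from h import *
go(596.2,189.8,275,-5.2)"
```

```text
now 6.7 [529.3 178.1 329.7] yaw -5.21 F [-0.7 -0.1 -0.2] w 52.8
dpos [ 0.2624 -0.0709  0.219 ] dr [ 0.     -0.     -0.0001]
```

```bash
python3 -m crank '[{"delta_pos":[0.06,-0.02,0],"dr":[0,0,0],"fingers":0},{"delta_pos":[0.16,-0.05,0],"dr":[0,0,0],"fingers":0},{"delta_pos":[0.24,-0.071,0.03],"dr":[0,0,0],"fingers":0},{"delta_pos":[0.262,-0.071,0.1],"dr":[0,0,0],"fingers":0},{"delta_pos":[0.262,-0.071,0.18],"dr":[0,0,0],"fingers":0},{"delta_pos":[0.262,-0.071,0.22],"dr":[0,0,0],"fingers":0},{"delta_pos":[0.262,-0.071,0.22],"dr":[0,0,0],"fingers":0},{"delta_pos":[0.262,-0.071,0.22],"dr":[0,0,0],"fingers":0},{"delta_pos":[0.262,-0.071,0.22],"dr":[0,0,0],"fingers":0},{"delta_pos":[0.262,-0.071,0.22],"dr":[0,0,0],"fingers":0}]'
python3 - <<'E'
from h import *
go(596.2,189.8,241,-5.2)
c=cam("wrist"); cv2.imwrite("pics/ab.png",c["color"][100:400,150:490,::-1])
E
```

```text
clock: 7.95
tcp_pos: [0.596, 0.1904, 0.2751]
orientation: [-0.0, 0.999, -0.045, 0.0]
ft_force: [-0.6, -0.0, -0.8]
width: 0.0524
finger_force: 53.8
now 7.95 [596.  190.4 275.1] yaw -5.17 F [-0.6 -0.  -0.8] w 52.4
dpos [0.0009 0.0025 0.1365] dr [-0.0001 -0.0003  0.0003]
```

View pics/ab.png

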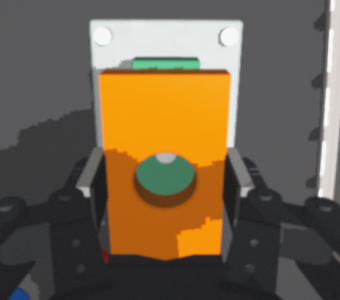

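Laterally the spindle top (crop 166,157) is centred under the hole (165,175). Lower gently.

```bash
python3 -m crank '[{"delta_pos":[0,0.001,0.02],"dr":[0,0,0],"fingers":0},{"delta_pos":[0,0.001,0.05],"dr":[0,0,0],"fingers":0},{"delta_pos":[0,0.001,0.08],"dr":[0,0,0],"fingers":0},{"delta_pos":[0,0.001,0.1],"dr":[0,0,0],"fingers":0},{"delta_pos":[0,0.001,0.115],"dr":[0,0,0],"fingers":0},{"delta_pos":[0,0.001,0.125],"dr":[0,0,0],"fingers":0},{"delta_pos":[0,0.001,0.13],"dr":[0,0,0],"fingers":0},{"delta_pos":[0,0.001,0.135],"dr":[0,0,0],"fingers":0},{"delta_pos":[0,0.001,0.135],"dr":[0,0,0],"fingers":0},{"delta_pos":[0,0.001,0.135],"dr":[0,0,0],"fingers":0}]'
```

```text
clock: 9.25
tcp_pos: [0.596, 0.1902, 0.241]
orientation: [-0.0, 0.999, -0.045, 0.0]
ft_force: [-0.4, 0.3, -0.9]
width: 0.0526
finger_force: 53.8
```

```bash
python3 -m crank '[{"delta_pos":[0,0,0.002],"dr":[0,0,0],"fingers":0},{"delta_pos":[0,0,0.004],"dr":[0,0,0],"fingers":0},{"delta_pos":[0,0,0.006],"dr":[0,0,0],"fingers":0},{"delta_pos":[0,0,0.008],"dr":[0,0,0],"fingers":0},{"delta_pos":[0,0,0.01],"dr":[0,0,0],"fingers":0},{"delta_pos":[0,0,0.01],"dr":[0,0,0],"fingers":0},{"delta_pos":[0,0,0.01],"dr":[0,0,0],"fingers":0},{"delta_pos":[0,0,0.01],"dr":[0,0,0],"fingers":0},{"delta_pos":[0,0,0.01],"dr":[0,0,0],"fingers":0},{"delta_pos":[0,0,0.01],"dr":[0,0,0],"fingers":0}]'
```

```text
clock: 10.5
tcp_pos: [0.5959, 0.1902, 0.2399]
orientation: [-0.0, 0.999, -0.045, 0.0]
ft_force: [-9.9, -2.5, 15.0]
width: 0.0525
finger_force: 55.5
```

Seated (15 N at the expected height). Release and rise.

```bash
python3 -m crank '[{"delta_pos":[0,0,0.003],"dr":[0,0,0],"fingers":0.3},{"delta_pos":[0,0,0.003],"dr":[0,0,0],"fingers":0.4},{"delta_pos":[0,0,0.003],"dr":[0,0,0],"fingers":0.5},{"delta_pos":[0,0,0],"dr":[0,0,0],"fingers":0.6},{"delta_pos":[0,0,-0.02],"dr":[0,0,0],"fingers":0.6},{"delta_pos":[0,0,-0.1],"dr":[0,0,0],"fingers":0.6},{"delta_pos":[-0.05,0,-0.25],"dr":[0,0,0],"fingers":0.6},{"delta_pos":[-0.15,0,-0.4],"dr":[0,0,0],"fingers":0.6},{"delta_pos":[-0.25,0,-0.5],"dr":[0,0,0],"fingers":0.6},{"delta_pos":[-0.25,0,-0.5],"dr":[0,0,0],"fingers":0.6}]'
cat > pp.py <<'E'
from h import *
for n in("wrist","top"):
    c=cam(n); H=hsv(c); h,s,v=[H[...,i].astype(int) for i in range(3)]
    if n=="wrist": cv2.imwrite("pics/placed.png",c["color"][:,:,::-1])
    m=(h>4)&(h<20)&(s>120)&(v>150)
    for b in blobs(m,150): print(n,"plate",b.mean(0).round(),rect(cast(c,b,.082)))
    for b in blobs((h>60)&(h<90)&(s>100),20): print(n,"green",b.mean(0).round(),rect(cast(c,b,.07)))
    cs,hi=cv2.findContours(m.astype(np.uint8),cv2.RETR_CCOMP,cv2.CHAIN_APPROX_NONE)
    for k,q in zip(cs,hi[0]):
        if q[3]>=0 and cv2.contourArea(k)>30: print(n,"hole",rect(cast(c,k.reshape(-1,2),.082)))
    g=(s<70)&(v>140)
    for b in blobs(g,8):
        if len(b)<80: print(n,"white spot",b.mean(0).round(),rect(cast(c,b,.092)))
go(626.5,-147.9,380,-32.6)
E
python3 pp.py
```

```text
clock: 11.75
tcp_pos: [0.5329, 0.196, 0.3672]
orientation: [-0.001, 0.999, -0.045, 0.002]
ft_force: [0.1, -0.6, 0.1]
width: 0.0681
finger_force: 0.0
wrist plate [314. 116.] [592.9 191.   99.5  55.   -5.1]
wrist green [316. 122.] [593.3 191.   26.4  25.3  -5.1]
wrist hole [594.  190.9  28.9  28.2  84.9]
wrist hole [624.  189.2   7.9   5.2  41.1]
wrist white spot [159. 375.] [364.4 368.9  29.7   8.  -37.3]
wrist white spot [419. 296.] [436.9 112.8  11.    7.3 -32.3]
wrist white spot [210. 296.] [453.3 297.1  11.1   7.4  23.6]
wrist white spot [516. 255.] [469.1  26.9   8.    7.3  24.6]
wrist white spot [521. 138.] [570.4  32.1  18.6  12.3  86. ]
wrist white spot [316. 122.] [595.4 190.5  12.4  12.   -5.1]
wrist white spot [526.  74.] [617.7  32.3  18.3  12.7  87. ]
wrist white spot [538.   2.] [666.2  26.6   7.6   3.3  88.3]
wrist white spot [525.   7.] [663.5  36.1  13.3   8.6  48.8]
top plate [528. 334.] [ 160.7 -604.8  310.8  258.9   78.4]
top plate [454. 220.] [ 479.9 -413.5   69.4   38.2   66.9]
top plate [ 50. 181.] [634.6 767.3 369.6 116.5  -2.3]
top plate [  4. 145.] [707.5 885.1 402.7  52.3   5.4]
top hole [ 479.6 -413.9   22.4   21.8  -47.1]
top hole [489.8 723.4  81.8  39.  -26.4]
top white spot [ 94. 285.] [305.4 586.   74.5  73.1   1. ]
top white spot [169. 253.] [396.  375.   44.8  43.7 -89.9]
top white spot [109. 216.] [496.1 551.5  66.5  41.3   7.3]
top white spot [246. 193.] [5.599e+02 1.650e+02 1.110e+01 8.300e+00 4.000e-01]
top white spot [622. 168.] [ 629.  -940.2   20.9   10.4   -5.9]
now 11.85 [533.8 195.7 364.1] yaw -5.16 F [ 0.5  0.2 -0.7] w 68.4
dpos [ 0.4929  1.3356 -0.0636] dr [-0.0003 -0.0005  0.2394]
```

View pics/placed.png

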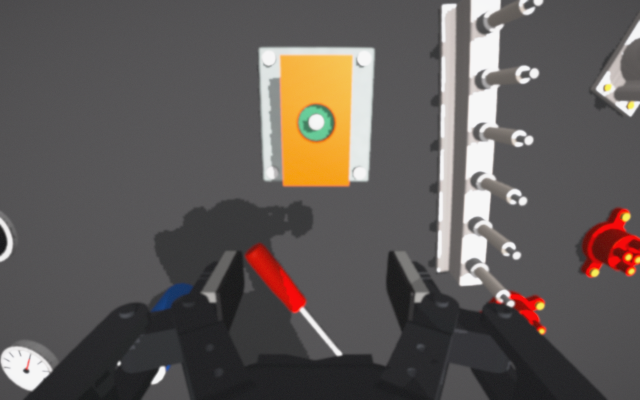

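The plate is on the head, with its hole (316,122) around the spindle and the offset only about 1.5 mm. Now the housing.

```bash
python3 -m crank '[{"delta_pos":[0.02,0.1,0],"dr":[0,0,0.03],"fingers":0.6},{"delta_pos":[0.06,0.3,0],"dr":[0,0,0.07],"fingers":0.6},{"delta_pos":[0.1,0.52,0],"dr":[0,0,0.12],"fingers":0.6},{"delta_pos":[0.15,0.75,0],"dr":[0,0,0.17],"fingers":0.6},{"delta_pos":[0.2,0.9,0],"dr":[0,0,0.22],"fingers":0.6},{"delta_pos":[0.22,0.98,0],"dr":[0,0,0.239],"fingers":0.6},{"delta_pos":[0.22,1,0],"dr":[0,0,0.239],"fingers":0.6},{"delta_pos":[0.22,1,0],"dr":[0,0,0.239],"fingers":0.6},{"delta_pos":[0.22,1,0],"dr":[0,0,0.239],"fingers":0.6},{"delta_pos":[0.22,1,0],"dr":[0,0,0.239],"fingers":0.6}]'
python3 - <<'E'
from h import *
c=cam("wrist"); cv2.imwrite("pics/hous.png",c["color"][:,:,::-1])
go(626.5,-147.9,370,-32.6)
H=hsv(c); h,s,v=[H[...,i].astype(int) for i in range(3)]
for b in blobs((s<60)&(v>110),300): print(b.min(0),b.max(0),"z8",rect(cast(c,b,.008)),"z50",rect(cast(c,b,.05)))
E
```

```text
clock: 13.1
tcp_pos: [0.566, -0.0573, 0.3635]
orientation: [-0.0, 0.96, -0.28, 0.0]
ft_force: [0.4, 0.0, -0.7]
width: 0.0684
finger_force: 0.0
now 13.15 [566.  -57.5 363.5] yaw -32.49 F [ 0.7 -0.5 -1.2] w 68.1
dpos [ 0.3985  0.175  -0.0259] dr [-0.    -0.     0.001]
[396 251] [428 302] z8 [407.3 -90.9  74.7  19.1  -8.8] z50 [436.2 -91.8  65.   16.6  -8.8]
[ 53 202] [188 310] z8 [594.8 195.3 133.4 117.5  -4.7] z50 [599.4 157.4 116.1 102.3  -4.7]
[126 112] [336 358] z8 [532.7  70.6 325.7 120.6  -0. ] z50 [545.4  48.9 283.5 105.   -0. ]
[330  12] [397 127] z8 [ 628.1 -152.   104.9   63.9  -33. ] z50 [ 628.4 -145.    91.3   55.6  -33. ]
```

View pics/hous.png

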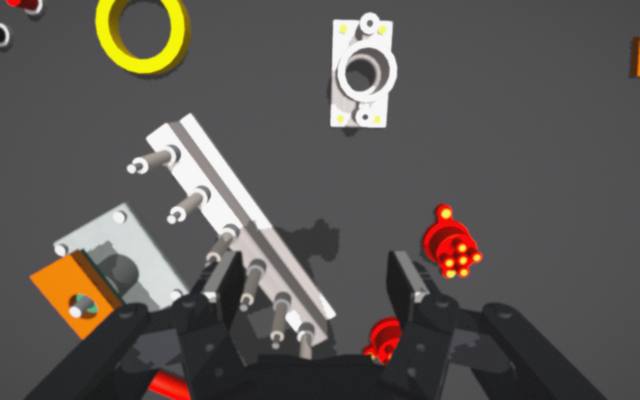

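The housing's tube top is at about (367,73), with bosses at (370,23) and (365,117).

```bash
python3 - <<'E'
from h import *
c=cam("wrist")
p=cast(c,[[366.5,73],[370,23],[365,117]],.05)*1000; q=cast(c,[[343,29],[388,29],[340,119],[377,119]],.009)*1000
d=p[1]-p[2]; print(p.round(1),"boss mid",(p[1]+p[2])/2,np.degrees(np.arctan2(d[1],d[0])),np.hypot(*d)); print(q.round(1),q.mean(0)); d=q[0]-q[2];e=q[1]-q[3]
print(np.degrees(np.arctan2(d[1],d[0])),np.degrees(np.arctan2(e[1],e[0])))
go(*((p[1]+p[2])/2),270,-33)
E
```

```text
[[ 626.5 -146.3]
 [ 658.1 -168.1]
 [ 596.1 -127.2]] boss mid [ 627.11791674 -147.66146322] -33.36077923159012 74.2527585801617
[[ 670.9 -154.5]
 [ 648.9 -189.9]
 [ 602.6 -109.7]
 [ 583.1 -140.6]] [ 626.37210086 -148.68108829]
-33.28010055602791 -36.84911309741207
now 13.2 [566.  -57.6 363.5] yaw -32.5 F [-0.2 -0.6 -0.7] w 68.4
dpos [0.3997 0.1723 0.3741] dr [-0.     -0.      0.0043]
```

```bash
python3 -m crank '[{"delta_pos":[0.05,0.02,0],"dr":[0,0,0],"fingers":0.6},{"delta_pos":[0.17,0.08,0],"dr":[0,0,0],"fingers":0.6},{"delta_pos":[0.3,0.14,0.05],"dr":[0,0,0.004],"fingers":0.6},{"delta_pos":[0.38,0.172,0.15],"dr":[0,0,0.004],"fingers":0.6},{"delta_pos":[0.4,0.172,0.28],"dr":[0,0,0.004],"fingers":0.6},{"delta_pos":[0.4,0.172,0.37],"dr":[0,0,0.004],"fingers":0.6},{"delta_pos":[0.4,0.172,0.42],"dr":[0,0,0.004],"fingers":0.6},{"delta_pos":[0.4,0.172,0.43],"dr":[0,0,0.004],"fingers":0.6},{"delta_pos":[0.4,0.172,0.43],"dr":[0,0,0.004],"fingers":0.6},{"delta_pos":[0.4,0.172,0.43],"dr":[0,0,0.004],"fingers":0.6}]'
python3 - <<'E'
from h import *
c=cam("wrist"); cv2.imwrite("pics/hous2.png",c["color"][:,:,::-1])
go(626.7,-147.6,190,-33)
E
```

```text
clock: 14.45
tcp_pos: [0.6273, -0.1482, 0.2569]
orientation: [0.0, 0.959, -0.284, 0.001]
ft_force: [0.1, 0.1, 0.1]
width: 0.068
finger_force: 0.0
now 14.5 [ 627.2 -148.2  256.8] yaw -33.01 F [ 1.  -0.1 -0.1] w 68.4
dpos [-0.0035 -0.0008  0.2673] dr [-0.0002 -0.0006 -0.0001]
```

View pics/hous2.png

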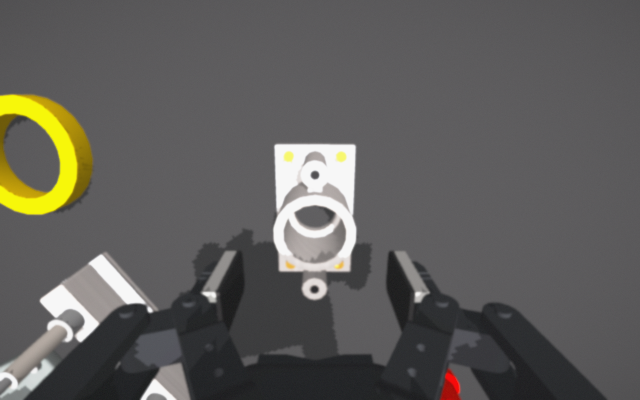

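The housing is aligned with the fingers: bosses at (314.5,175) and (315,289), tube centre at about (315,231). That was picture 10, so everything from here is by numbers.

```bash
python3 - <<'E'
from h import *
c=cam("wrist")
p=cast(c,[[315,231],[314.5,174.5],[315,289]],.05)*1000
d=p[1]-p[2]; m=(p[1]+p[2])/2; print(p.round(1),"mid",m,np.degrees(np.arctan2(d[1],d[0])),np.hypot(*d))
go(*m,190,-33.1)
E
```

```text
[[ 629.4 -149. ]
 [ 658.4 -167.4]
 [ 596.1 -127.3]] mid [ 627.21742712 -147.37123202] -32.741480598213265 74.05435278612035
now 14.55 [ 627.2 -148.2  256.7] yaw -33.01 F [ 0.  -0.6  0.5] w 68.5
dpos [-0.0021 -0.0026  0.2666] dr [-0.0002 -0.0005  0.0008]
```

```bash
python3 -m crank '[{"delta_pos":[-0.002,-0.002,0.06],"dr":[0,0,0],"fingers":0.6},{"delta_pos":[-0.002,-0.002,0.14],"dr":[0,0,0],"fingers":0.6},{"delta_pos":[-0.002,-0.002,0.22],"dr":[0,0,0],"fingers":0.6},{"delta_pos":[-0.002,-0.002,0.26],"dr":[0,0,0],"fingers":0.6},{"delta_pos":[-0.002,-0.002,0.267],"dr":[0,0,0],"fingers":0.6},{"delta_pos":[-0.002,-0.002,0.267],"dr":[0,0,0],"fingers":0.4},{"delta_pos":[-0.002,-0.002,0.267],"dr":[0,0,0],"fingers":0.2},{"delta_pos":[-0.002,-0.002,0.267],"dr":[0,0,0],"fingers":0},{"delta_pos":[-0.002,-0.002,0.267],"dr":[0,0,0],"fingers":0},{"delta_pos":[-0.002,-0.002,0.267],"dr":[0,0,0],"fingers":0}]' 70
python3 -c "
from h import *
go(595.2,190.5,380,-5.2)"
```

```text
clock: 15.8
tcp_pos: [0.6272, -0.1477, 0.1905]
orientation: [0.0, 0.959, -0.284, 0.001]
ft_force: [-2.3, 0.3, 5.9]
width: 0.0493
finger_force: 72.2
now 15.8 [ 627.2 -147.7  190.5] yaw -33.02 F [-2.3  0.3  5.9] w 49.3
dpos [-0.8431 -1.0647 -0.7592] dr [ 0.     -0.0008 -0.2427]
```

```bash
python3 -m crank '[{"delta_pos":[0,0,-0.03],"dr":[0,0,0],"fingers":0},{"delta_pos":[0,0,-0.1],"dr":[0,0,0],"fingers":0},{"delta_pos":[0,0,-0.23],"dr":[0,0,0],"fingers":0},{"delta_pos":[0,0,-0.38],"dr":[0,0,0],"fingers":0},{"delta_pos":[0,0,-0.52],"dr":[0,0,0],"fingers":0},{"delta_pos":[-0.05,-0.06,-0.6],"dr":[0,0,-0.01],"fingers":0},{"delta_pos":[-0.14,-0.17,-0.62],"dr":[0,0,-0.03],"fingers":0},{"delta_pos":[-0.24,-0.3,-0.62],"dr":[0,0,-0.06],"fingers":0},{"delta_pos":[-0.34,-0.43,-0.62],"dr":[0,0,-0.09],"fingers":0},{"delta_pos":[-0.42,-0.53,-0.62],"dr":[0,0,-0.12],"fingers":0}]'
python3 -c "
from h import *
go(595.2,190.5,345,-5.2)"
```

```text
clock: 17.05
tcp_pos: [0.6104, 0.0234, 0.3444]
orientation: [-0.0, 0.986, -0.165, -0.0]
ft_force: [0.7, 0.6, -1.9]
width: 0.0491
finger_force: 72.8
now 17.05 [610.4  23.4 344.4] yaw -19.04 F [ 0.7  0.6 -1.9] w 49.1
dpos [-0.2756 -0.6119 -0.0021] dr [-1.000e-04  2.000e-04 -1.208e-01]
```

```bash
python3 -m crank '[{"delta_pos":[-0.05,-0.11,0],"dr":[0,0,-0.02],"fingers":0},{"delta_pos":[-0.1,-0.23,0],"dr":[0,0,-0.05],"fingers":0},{"delta_pos":[-0.16,-0.36,0],"dr":[0,0,-0.08],"fingers":0},{"delta_pos":[-0.21,-0.48,0],"dr":[0,0,-0.105],"fingers":0},{"delta_pos":[-0.25,-0.56,0],"dr":[0,0,-0.121],"fingers":0},{"delta_pos":[-0.275,-0.61,0],"dr":[0,0,-0.121],"fingers":0},{"delta_pos":[-0.275,-0.612,0],"dr":[0,0,-0.121],"fingers":0},{"delta_pos":[-0.275,-0.612,0],"dr":[0,0,-0.121],"fingers":0},{"delta_pos":[-0.275,-0.612,0.03],"dr":[0,0,-0.121],"fingers":0},{"delta_pos":[-0.275,-0.612,0.06],"dr":[0,0,-0.121],"fingers":0}]'
python3 - <<'E'
from h import *
c=cam("wrist"); zt=state()["tcp_pos"][2]-.1405
H=hsv(c); h,s,v=[H[...,i].astype(int) for i in range(3)]
# held housing: bosses' dark holes near columns 315
g=c["color"].mean(2); g[:, :285]=0; g[:,345:]=0
print("profile col315:",[(r,int(g[r,313:318].mean())) for r in range(150,310,3)])
d=(s<60)&(v<100); d[:,:300]=0; d[:,330:]=0
for b in blobs(d,6):
    if len(b)<60: print("dark",b.mean(0).round(1),len(b),(cast(c,[b.mean(0)],zt)*1000).round(1))
go(595.4,190.5,274,-5.2)
E
```

```text
clock: 18.3
tcp_pos: [0.5968, 0.1874, 0.3284]
orientation: [0.0, 0.999, -0.048, -0.0]
ft_force: [0.1, -1.3, -3.1]
width: 0.049
finger_force: 72.8
profile col315: [(150, 134), (153, 134), (156, 132), (159, 138), (162, 204), (165, 242), (168, 235), (171, 123), (174, 112), (177, 114), (180, 114), (183, 116), (186, 116), (189, 118), (192, 171), (195, 241), (198, 242), (201, 242), (204, 239), (207, 105), (210, 55), (213, 55), (216, 54), (219, 63), (222, 224), (225, 242), (228, 242), (231, 241), (234, 162), (237, 117), (240, 120), (243, 171), (246, 240), (249, 242), (252, 241), (255, 232), (258, 101), (261, 77), (264, 78), (267, 78), (270, 84), (273, 96), (276, 98), (279, 153), (282, 169), (285, 132), (288, 94), (291, 94), (294, 94), (297, 94), (300, 93), (303, 93), (306, 94), (309, 95)]
dark [324.  272.7] 24 [[608.4 183.1]]
dark [306.8 272.8] 33 [[609.  189.8]]
dark [315.4 213.6] 36 [[633.3 184.2]]
dark [302.  185.8] 37 [[644.2 188. ]]
now 18.35 [596.6 187.4 327.3] yaw -5.44 F [-0.2 -0.1 -4.4] w 49.1
dpos [-0.0057 -0.0119  0.213 ] dr [ 0.0004  0.001  -0.0021]
```

The front boss shows the housing is centred in the grip (offset about -0.3 mm, yaw about -5°). Lower it.

```bash
python3 -m crank '[{"delta_pos":[-0.005,-0.012,0],"dr":[0,0,-0.002],"fingers":0},{"delta_pos":[-0.005,-0.012,0.03],"dr":[0,0,-0.002],"fingers":0},{"delta_pos":[-0.005,-0.012,0.07],"dr":[0,0,-0.002],"fingers":0},{"delta_pos":[-0.005,-0.012,0.11],"dr":[0,0,-0.002],"fingers":0},{"delta_pos":[-0.005,-0.012,0.145],"dr":[0,0,-0.002],"fingers":0},{"delta_pos":[-0.005,-0.012,0.175],"dr":[0,0,-0.002],"fingers":0},{"delta_pos":[-0.005,-0.012,0.195],"dr":[0,0,-0.002],"fingers":0},{"delta_pos":[-0.005,-0.012,0.205],"dr":[0,0,-0.002],"fingers":0},{"delta_pos":[-0.005,-0.012,0.205],"dr":[0,0,-0.002],"fingers":0},{"delta_pos":[-0.005,-0.012,0.205],"dr":[0,0,-0.002],"fingers":0}]'
python3 -c "
from h import *
go(595.5,190.5,272,-5.2)"
```

```text
clock: 19.6
tcp_pos: [0.5958, 0.1911, 0.2782]
orientation: [-0.0, 0.999, -0.045, 0.0]
ft_force: [-1.1, -0.6, -2.3]
width: 0.0491
finger_force: 72.8
now 19.6 [595.8 191.1 278.2] yaw -5.17 F [-1.1 -0.6 -2.3] w 49.1
dpos [-0.001   0.0023  0.025 ] dr [-0.0001 -0.0002  0.0003]
```

```bash
python3 -m crank '[{"delta_pos":[-0.001,0.002,0.005],"dr":[0,0,0],"fingers":0},{"delta_pos":[-0.001,0.002,0.01],"dr":[0,0,0],"fingers":0},{"delta_pos":[-0.001,0.002,0.014],"dr":[0,0,0],"fingers":0},{"delta_pos":[-0.001,0.002,0.017],"dr":[0,0,0],"fingers":0},{"delta_pos":[-0.001,0.002,0.02],"dr":[0,0,0],"fingers":0},{"delta_pos":[-0.001,0.002,0.022],"dr":[0,0,0],"fingers":0},{"delta_pos":[-0.001,0.002,0.024],"dr":[0,0,0],"fingers":0},{"delta_pos":[-0.001,0.002,0.026],"dr":[0,0,0],"fingers":0},{"delta_pos":[-0.001,0.002,0.026],"dr":[0,0,0],"fingers":0},{"delta_pos":[-0.001,0.002,0.026],"dr":[0,0,0],"fingers":0}]'
```

```text
clock: 20.85
tcp_pos: [0.5954, 0.1906, 0.2724]
orientation: [-0.0, 0.999, -0.045, 0.0]
ft_force: [-6.5, -0.7, 7.4]
width: 0.0489
finger_force: 73.7
```

Seated at the expected height. Release, rise and measure.

```bash
python3 -m crank '[{"delta_pos":[0,0,0],"dr":[0,0,0],"fingers":0.25},{"delta_pos":[0,0,0],"dr":[0,0,0],"fingers":0.4},{"delta_pos":[0,0,0],"dr":[0,0,0],"fingers":0.5},{"delta_pos":[0,0,-0.01],"dr":[0,0,0],"fingers":0.6},{"delta_pos":[0,0,-0.06],"dr":[0,0,0],"fingers":0.6},{"delta_pos":[0,0,-0.18],"dr":[0,0,0],"fingers":0.6},{"delta_pos":[-0.04,0,-0.35],"dr":[0,0,0],"fingers":0.6},{"delta_pos":[-0.14,0,-0.45],"dr":[0,0,0],"fingers":0.6},{"delta_pos":[-0.24,0,-0.45],"dr":[0,0,0],"fingers":0.6},{"delta_pos":[-0.25,0,-0.45],"dr":[0,0,0],"fingers":0.6}]'
python3 - <<'E'
from h import *
for n in("wrist","top"):
    c=cam(n); H=hsv(c); h,s,v=[H[...,i].astype(int) for i in range(3)]
    if n=="wrist":
        cv2.imwrite("pics/h3.png",c["color"][:,:,::-1]); roi=np.zeros(h.shape,bool); roi[20:240,230:400]=1
    else: roi=np.zeros(h.shape,bool); roi[140:220,210:275]=1
    for b in blobs((s<60)&(v>190)&roi,40): print(n,"bright",b.min(0),b.max(0),"z90",rect(cast(c,b,.09)),"z132",rect(cast(c,b,.132)))
    for b in blobs((s<70)&(v<120)&roi,5):
        if len(b)<70: print(n,"dark",b.mean(0).round(1),len(b),(cast(c,[b.mean(0)],.132)*1000).round(1))
    for b in blobs((h>4)&(h<20)&(s>120)&roi,3): print(n,"orange",b.min(0),b.max(0),rect(cast(c,b,.082)))
    for b in blobs((h>21)&(h<33)&(s>120)&roi,2): print(n,"yellow",b.mean(0),(cast(c,[b.mean(0)],.09)*1000).round(1))
go(424,-139,365,-26)
E
```

```text
clock: 22.1
tcp_pos: [0.5323, 0.1964, 0.3854]
orientation: [-0.0, 0.999, -0.045, 0.001]
ft_force: [0.4, -0.7, -0.1]
width: 0.0683
finger_force: 0.0
wrist bright [267 154] [272 172] z90 [562.3 232.1  15.3   3.9  -3.7] z132 [569.7 225.5  12.9   3.2  -3.7]
wrist bright [264  50] [368 184] z90 [593.7 190.5 106.1  81.1  -5. ] z132 [596.1 190.4  89.3  68.3  -5. ]
wrist orange [327 178] [346 179] [542.2 176.9  16.6   0.9  84.9]
wrist orange [285 177] [302 179] [546.  214.3  14.9   1.5 -89.8]
wrist orange [298  99] [332 121] [603.4 192.2  29.1  14.3 -80.6]
wrist yellow [336.33333333 168.        ] [[553.2 176.8]]
wrist yellow [293.21052632 167.36842105] [[556.9 212.9]]
wrist yellow [338.61904762  64.19047619] [[634.6 169.3]]
wrist yellow [291.59090909  63.95454545] [[638.  205.5]]
top bright [246 165] [260 207] z90 [580.9 144.  117.4  29.6  -6.1] z132 [574.8 139.8 113.9  28.7  -6.1]
top bright [235 162] [248 190] z90 [612.2 167.7  82.8  33.2  16.3] z132 [605.2 162.8  80.3  32.2  16.3]
top dark [234.  218.7] 44 [[486.1 190.7]]
top dark [221.6 204.1] 68 [[525.2 224.2]]
now 22.2 [533.3 196.2 384.6] yaw -5.16 F [-0.4  0.2 -0.5] w 68.2
dpos [-0.315   1.3747  0.0778] dr [-0.0002 -0.0004  0.1819]
```

Housing measured at (595.6, 191.1), yaw -5.26°, so it is well placed. Now the cap.

```bash
python3 -m crank '[{"delta_pos":[-0.03,0.1,0],"dr":[0,0,0.02],"fingers":0.6},{"delta_pos":[-0.1,0.3,0],"dr":[0,0,0.05],"fingers":0.6},{"delta_pos":[-0.17,0.52,0],"dr":[0,0,0.08],"fingers":0.6},{"delta_pos":[-0.25,0.75,0],"dr":[0,0,0.12],"fingers":0.6},{"delta_pos":[-0.31,0.9,0],"dr":[0,0,0.15],"fingers":0.6},{"delta_pos":[-0.35,1,0],"dr":[0,0,0.18],"fingers":0.6},{"delta_pos":[-0.35,1,0],"dr":[0,0,0.18],"fingers":0.6},{"delta_pos":[-0.35,1,0],"dr":[0,0,0.18],"fingers":0.6},{"delta_pos":[-0.35,1,0],"dr":[0,0,0.18],"fingers":0.6},{"delta_pos":[-0.35,1,0],"dr":[0,0,0.18],"fingers":0.6}]'
cat > cap.py <<'E'
from h import *
c=cam("wrist"); cv2.imwrite("pics/c1.png",c["color"][:,:,::-1])
H=hsv(c); h,s,v=[H[...,i].astype(int) for i in range(3)]
for b in blobs(((h<5)|(h>172))&(s>130)&(v>50),150):
    print("red",b.min(0),b.max(0),rect(cast(c,b,.01)),rect(cast(c,b,.036)))
for b in blobs((h>15)&(h<34)&(s>90)&(v>140),2):
    if len(b)<60:print("yel",b.mean(0).round(1),len(b),"z11",(cast(c,[b.mean(0)],.011)[0]*1000).round(1),"z50",(cast(c,[b.mean(0)],.05)[0]*1000).round(1))
go(424,-139,365,-26)
E
python3 cap.py
```

```text
clock: 23.45
tcp_pos: [0.4238, -0.0445, 0.3839]
orientation: [-0.0, 0.975, -0.223, -0.0]
ft_force: [0.0, 0.8, 0.6]
width: 0.0683
finger_force: 0.0
red [ 63 252] [138 304] [421.8 256.2  96.5  36.9  29.2] [427.2 231.   89.2  34.1  29.2]
red [301 213] [365 270] [343.6 -28.6  80.4  58.5 -44.4] [354.9 -32.3  74.3  54.1 -44.4]
red [372  90] [428 175] [ 424.9 -142.1   82.2   55.     8.3] [ 430.  -137.1   75.9   50.8    8.3]
yel [342.2 265.6] 17 z11 [307.9 -24.8] z50 [329.  -30.7]
yel [323.7 264.2] 15 z11 [319.3  -5.7] z50 [339.1 -13.8]
yel [307.5 259.1] 22 z11 [333.9   8.9] z50 [352.   -0.9]
yel [334.7 256.7] 15 z11 [322.7 -21.6] z50 [342.1 -27.9]
yel [344.8 249.1] 17 z11 [326.6 -36.5] z50 [345.5 -41.1]
yel [326.  246.9] 12 z11 [338.8 -17.8] z50 [356.4 -24.5]
yel [358.2 223.2] 23 z11 [349.8 -63.7] z50 [366.1 -65.2]
yel [ 24.3 186.2] 15 z11 [559.  267.6] z50 [551.5 228.3]
yel [ 35.2 181.1] 17 z11 [557.5 250.6] z50 [550.1 213.2]
yel [ 44.2 177.2] 9 z11 [556.  237.1] z50 [548.8 201.3]
yel [ 25.2 171.9] 21 z11 [571.8 254.8] z50 [562.8 217. ]
yel [398.4 168.8] 25 z11 [ 389.1 -128.7] z50 [ 400.9 -122.8]
yel [408.2 153.3] 19 z11 [ 400.4 -144.5] z50 [ 410.9 -136.8]
yel [393.2 139.7] 21 z11 [ 420.9 -135.2] z50 [ 429.1 -128.6]
yel [407.8 138.6] 19 z11 [ 415.2 -149.7] z50 [ 424.1 -141.4]
yel [422.8 137.2] 21 z11 [ 409.7 -164.9] z50 [ 419.2 -154.8]
yel [407.8 123.3] 21 z11 [ 430.2 -155.5] z50 [ 437.3 -146.6]
yel [397.3  97.8] 29 z11 [ 458.8 -155.1] z50 [ 462.7 -146.2]
now 23.5 [423.7 -44.6 383.9] yaw -25.74 F [-0.4 -0.1  0.7] w 68.5
dpos [0.165  0.3399 0.0754] dr [0.     0.0001 0.0023]
```

The wanted cap is at (424.0, -141.9), yaw -20.8° (ear spacing 74.5 mm, which checks out, and the centre tower agrees).

```bash
python3 -c "
from h import *
go(424,-141.8,240,-20.8)"
```

```text
now 23.5 [423.7 -44.6 383.9] yaw -25.74 F [-0.4 -0.1  0.7] w 68.5
dpos [0.1699 0.3499 0.5754] dr [ 0.      0.0001 -0.0431]
```

```bash
python3 -m crank '[{"delta_pos":[0.04,0.08,0],"dr":[0,0,-0.02],"fingers":0.6},{"delta_pos":[0.11,0.23,0],"dr":[0,0,-0.043],"fingers":0.6},{"delta_pos":[0.17,0.35,0.05],"dr":[0,0,-0.043],"fingers":0.6},{"delta_pos":[0.17,0.35,0.2],"dr":[0,0,-0.043],"fingers":0.6},{"delta_pos":[0.17,0.35,0.37],"dr":[0,0,-0.043],"fingers":0.6},{"delta_pos":[0.17,0.35,0.5],"dr":[0,0,-0.043],"fingers":0.6},{"delta_pos":[0.17,0.35,0.57],"dr":[0,0,-0.043],"fingers":0.6},{"delta_pos":[0.17,0.35,0.575],"dr":[0,0,-0.043],"fingers":0.6},{"delta_pos":[0.17,0.35,0.575],"dr":[0,0,-0.043],"fingers":0.6},{"delta_pos":[0.17,0.35,0.575],"dr":[0,0,-0.043],"fingers":0.6}]'
python3 cap.py | grep -v red; python3 -c "
from h import *
go(424,-141.8,187,-20.8)"
```

```text
clock: 24.75
tcp_pos: [0.424, -0.1422, 0.241]
orientation: [0.0, 0.983, -0.181, 0.001]
ft_force: [0.2, -0.3, -0.6]
width: 0.0688
finger_force: 0.0
yel [185.1 389.3] 21 z11 [321.9  12.5] z50 [355.9 -22.9]
yel [176.4 379.5] 12 z11 [333.9  14.1] z50 [365.5 -21.6]
yel [252.9 339.9] 32 z11 [349.6 -62.6] z50 [378.2 -83.4]
yel [313.6 269.5] 28 z11 [ 390.3 -128. ] z50 [ 410.9 -136. ]
yel [339.3 246.7] 35 z11 [ 400.5 -150.6] z50 [ 419.1 -154.2]
yel [313.8 246.8] 35 z11 [ 406.6 -134.4] z50 [ 424.  -141.1]
yel [288.2 246.8] 35 z11 [ 412.9 -118. ] z50 [ 429.  -127.9]
yel [313.9 222.9] 36 z11 [ 423.  -140.6] z50 [ 437.2 -146.1]
yel [314.  166.6] 46 z11 [ 458.5 -154.3] z50 [ 465.8 -157.1]
now 24.8 [ 423.9 -142.2  240.9] yaw -20.86 F [-0.  -0.3  0.1] w 68.1
dpos [-0.0035 -0.0122 -0.4964] dr [-0.     -0.0007  0.0448]
now 24.8 [ 423.9 -142.2  240.9] yaw -20.86 F [-0.  -0.3  0.1] w 68.1
dpos [-0.0005 -0.0018  0.2156] dr [ 0.     -0.0007 -0.0005]
```

```bash
python3 -m crank '[{"delta_pos":[0,-0.003,0.05],"dr":[0,0,0],"fingers":0.6},{"delta_pos":[0,-0.003,0.12],"dr":[0,0,0],"fingers":0.6},{"delta_pos":[0,-0.003,0.18],"dr":[0,0,0],"fingers":0.6},{"delta_pos":[0,-0.003,0.21],"dr":[0,0,0],"fingers":0.6},{"delta_pos":[0,-0.003,0.215],"dr":[0,0,0],"fingers":0.5},{"delta_pos":[0,-0.003,0.215],"dr":[0,0,0],"fingers":0.3},{"delta_pos":[0,-0.003,0.215],"dr":[0,0,0],"fingers":0.1},{"delta_pos":[0,-0.003,0.215],"dr":[0,0,0],"fingers":-0.1},{"delta_pos":[0,-0.003,0.215],"dr":[0,0,0],"fingers":-0.2},{"delta_pos":[0,-0.003,0.215],"dr":[0,0,0],"fingers":-0.2}]' 60
python3 -c "
from h import *
go(595.6,191,370,-5.2)"
```

```text
clock: 26.05
tcp_pos: [0.4241, -0.1416, 0.1872]
orientation: [0.0, 0.983, -0.181, 0.0]
ft_force: [-4.0, 0.7, 9.6]
width: 0.0421
finger_force: 59.7
now 26.05 [ 424.1 -141.6  187.2] yaw -20.86 F [-4.   0.7  9.6] w 42.1
dpos [ 0.1679 -1.4872 -0.7313] dr [ 1.000e-04 -4.000e-04 -1.367e-01]
```

```bash
python3 -m crank '[{"delta_pos":[0,0,-0.03],"dr":[0,0,0],"fingers":-0.2},{"delta_pos":[0,0,-0.12],"dr":[0,0,0],"fingers":-0.2},{"delta_pos":[0,0,-0.27],"dr":[0,0,0],"fingers":-0.2},{"delta_pos":[0,0,-0.43],"dr":[0,0,0],"fingers":-0.2},{"delta_pos":[0,0,-0.58],"dr":[0,0,0],"fingers":-0.2},{"delta_pos":[0,-0.06,-0.66],"dr":[0,0,-0.01],"fingers":-0.2},{"delta_pos":[0.02,-0.18,-0.68],"dr":[0,0,-0.02],"fingers":-0.2},{"delta_pos":[0.04,-0.33,-0.68],"dr":[0,0,-0.04],"fingers":-0.2},{"delta_pos":[0.06,-0.48,-0.68],"dr":[0,0,-0.06],"fingers":-0.2},{"delta_pos":[0.07,-0.6,-0.68],"dr":[0,0,-0.08],"fingers":-0.2}]'
python3 -c "
from h import *
go(595.6,191,357,-5.2)"
```

```text
clock: 27.3
tcp_pos: [0.4941, -0.0063, 0.3568]
orientation: [-0.0, 0.995, -0.101, 0.0]
ft_force: [0.2, 0.4, -1.4]
width: 0.0422
finger_force: 61.1
now 27.3 [494.1  -6.3 356.8] yaw -11.6 F [ 0.2  0.4 -1.4] w 42.2
dpos [ 2.390e-01 -8.546e-01 -5.000e-04] dr [-0.     -0.0002 -0.0558]
```

```bash
python3 -m crank '[{"delta_pos":[0.03,-0.13,0],"dr":[0,0,-0.01],"fingers":-0.2},{"delta_pos":[0.07,-0.28,0],"dr":[0,0,-0.02],"fingers":-0.2},{"delta_pos":[0.12,-0.44,0],"dr":[0,0,-0.035],"fingers":-0.2},{"delta_pos":[0.17,-0.6,0],"dr":[0,0,-0.045],"fingers":-0.2},{"delta_pos":[0.2,-0.73,0],"dr":[0,0,-0.055],"fingers":-0.2},{"delta_pos":[0.225,-0.82,0],"dr":[0,0,-0.056],"fingers":-0.2},{"delta_pos":[0.238,-0.855,0],"dr":[0,0,-0.056],"fingers":-0.2},{"delta_pos":[0.238,-0.855,0],"dr":[0,0,-0.056],"fingers":-0.2},{"delta_pos":[0.238,-0.855,0],"dr":[0,0,-0.056],"fingers":-0.2},{"delta_pos":[0.238,-0.855,0],"dr":[0,0,-0.056],"fingers":-0.2}]'
cat > fin.py <<'E'
from h import *
c=cam("wrist"); zu=state()["tcp_pos"][2]-.1872
H=hsv(c); h,s,v=[H[...,i].astype(int) for i in range(3)]
for b in blobs((h>15)&(h<34)&(s>90)&(v>140),2):
    x,y=b.mean(0)
    if len(b)<80 and 230<x<400: print("yel",b.mean(0).round(1),len(b),"ear",(cast(c,[[x,y]],zu+.011)[0]*1000).round(1),"tower",(cast(c,[[x,y]],zu+.05)[0]*1000).round(1),"screw",(cast(c,[[x,y]],.09)[0]*1000).round(1))
d=(v<120)&(s<80); d[:,:290]=0;d[:,345:]=0
for b in blobs(d,5):
    if len(b)<50: print("dark",b.mean(0).round(1),len(b),(cast(c,[b.mean(0)],.132)[0]*1000).round(1))
go(595.6,191,329.5,-5.2)
E
python3 fin.py
```

```text
clock: 28.55
tcp_pos: [0.5953, 0.189, 0.3567]
orientation: [-0.0, 0.999, -0.046, 0.0]
ft_force: [-0.2, -0.2, -2.5]
width: 0.042
finger_force: 61.1
yel [314.9 335.1] 36 ear [548.1 193.8] tower [581.2 190.8] screw [471.3 200.7]
yel [350.8 305.8] 39 ear [565.4 172.9] tower [593.9 175.5] screw [499.5 166.8]
yel [314.6 306. ] 38 ear [567.2 192.1] tower [595.2 189.6] screw [502.3 198.1]
yel [278.8 306.1] 39 ear [568.9 211.3] tower [596.4 203.6] screw [505.1 229.1]
yel [314.8 274.8] 45 ear [586.2 190.3] tower [609.  188.2] screw [533.1 195.2]
yel [314.8 189.2] 57 ear [631.6 186.1] tower [642.3 185.2] screw [606.8 188.3]
yel [337.  151.4] 24 ear [648.5 174.4] tower [654.6 176.6] screw [634.1 169.3]
yel [287.8 151.3] 25 ear [650.6 196.7] tower [656.2 192.9] screw [637.6 205.5]
dark [296.3 328.5] 41 [514.2 210.6]
dark [312.1 165.6] 12 [633.5 187.5]
now 28.6 [595.3 189.1 356.7] yaw -5.32 F [ 0.4 -0.8 -1.3] w 41.9
dpos [ 0.0005 -0.0076  0.1087] dr [-0.     -0.0001 -0.0011]
```

The cap is centred in the grip, and needs about +1.6 mm in y to match the housing. Then lower to a 10 mm gap.

```bash
python3 -m crank '[{"delta_pos":[0.001,-0.007,0],"dr":[0,0,-0.001],"fingers":-0.2},{"delta_pos":[0.001,-0.007,0.02],"dr":[0,0,-0.001],"fingers":-0.2},{"delta_pos":[0.001,-0.007,0.045],"dr":[0,0,-0.001],"fingers":-0.2},{"delta_pos":[0.001,-0.007,0.07],"dr":[0,0,-0.001],"fingers":-0.2},{"delta_pos":[0.001,-0.007,0.09],"dr":[0,0,-0.001],"fingers":-0.2},{"delta_pos":[0.001,-0.007,0.103],"dr":[0,0,-0.001],"fingers":-0.2},{"delta_pos":[0.001,-0.007,0.108],"dr":[0,0,-0.001],"fingers":-0.2},{"delta_pos":[0.001,-0.007,0.108],"dr":[0,0,-0.001],"fingers":-0.2},{"delta_pos":[0.001,-0.007,0.108],"dr":[0,0,-0.001],"fingers":-0.2},{"delta_pos":[0.001,-0.007,0.108],"dr":[0,0,-0.001],"fingers":-0.2}]'
python3 fin.py
python3 - <<'E'
from h import *
print(np.abs(state()["qvel"]).max())
c=cam("side"); H=hsv(c); h,s,v=[H[...,i].astype(int) for i in range(3)]
# side: row of cap ear underside vs housing boss top in columns around the projected centre
def proj(X): return cv2.projectPoints(np.float64(X),cv2.Rodrigues(np.array(c["R"]))[0],np.array(c["t"]),np.array(c["K"]),np.array([c["k1"],0,0,0.]))[0].reshape(-1,2)
print("expected disc bottom / housing top px:",proj([[.595,.191,.142],[.595,.191,.132]]).round(1))
for b in blobs(((h<6)|(h>172))&(s>130)&(v>50),20): print("red",b.min(0),b.max(0),rect(cast(c,b,.147)))
for b in blobs((h>4)&(h<20)&(s>120)&(v>60),10): print("orange",b.min(0),b.max(0))
E
```

```text
clock: 29.85
tcp_pos: [0.5958, 0.1914, 0.3296]
orientation: [-0.0, 0.999, -0.045, 0.0]
ft_force: [0.3, 0.5, -1.0]
width: 0.0425
finger_force: 61.1
yel [314.9 335.2] 36 ear [548.6 196. ] tower [581.7 193.1] screw [494.8 200.8]
yel [350.8 305.8] 39 ear [566.  175.2] tower [594.5 177.9] screw [519.9 170.8]
yel [314.6 306. ] 38 ear [567.7 194.5] tower [595.7 192. ] screw [522.3 198.5]
yel [278.6 306. ] 38 ear [569.4 213.7] tower [596.9 206. ] screw [524.7 226.1]
yel [314.8 274.8] 45 ear [586.7 192.7] tower [609.6 190.7] screw [549.5 196. ]
yel [314.8 189.2] 57 ear [632.2 188.6] tower [642.9 187.7] screw [614.8 190.1]
yel [343.7 158.1] 29 ear [645.7 174.1] tower [652.8 177.1] screw [634.2 169.3]
yel [288.5 158. ] 28 ear [648.  199.3] tower [654.5 195.5] screw [637.5 205.4]
now 29.9 [595.8 191.4 329.5] yaw -5.17 F [-0.3 -0.2 -1.4] w 41.9
dpos [-0.0007  0.0017  0.0002] dr [-0.     -0.0001  0.0003]
0.001423170726777329
expected disc bottom / housing top px: [[275.3 202.6]
 [275.5 205.6]]
red [304 271] [338 280] [360.  362.4  71.4  25.3  30.2]
red [380 213] [397 238] [297.7 133.  100.1  41.4 -68.4]
red [209 204] [213 211] [721.3 299.5  32.4  10.2 -47.4]
red [268 185] [289 207] [605.5 174.4 109.   51.8 -42.9]
red [  9 159] [258 399] [763.1 437.6 785.7 226.7 -72.3]
orange [385 231] [389 235]
orange [259 221] [297 234]
orange [388 213] [392 220]
orange [382 156] [400 165]
orange [501   0] [639 176]
```

The cap is still and level with a gap of about 10 mm, and its ears are within about 1 mm of the bosses. Handing in.

```bash
python3 -c "
from cell import *
print(sign_off())"
```

```text
the job is handed in; nothing more can be done
None
```

I handed the job in at about 30 s: the plate and housing are stacked on the pedestal, and the arm holds the cap still about 10 mm above the housing with its ears within about 1 mm of the bosses. The plate sits about 1.5 mm off centre along the head. I had used all ten picture views by then, so the final checks came from measurements only.

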